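# Unhook the fluff filter and lay it in the cleaning tray

### The job

Take the fluff filter out of the dehumidifier for cleaning: ease it back until it just touches the sprung stop and its toe is clear of the blue lip, tilt its front end up over the lip while the tongue at its back is still under the keeper, then draw it out and lay it flat in the blue tray, handle up. The parts are thin: press on the stop with less than 12 N, never force the filter against the rest of the unit (under 30 N), and do not drop it into the tray or press it down there. Leave the bottle, jar and pot alone.

Things in the scene. Friction and masses are not known exactly. Their poses are not given: they have to be found in the camera images.
- unit: Dehumidifier, fixed: low white casing 310 (x) x 190 (y) x 50 mm high. Origin under its centre, z up; -x is its front (grille, dial), towards the robot. Its flat top, 50 mm up, is the floor of an open filter bay with a rigid cradle: blue lip in front, dark grey keeper behind, side guides 16 mm high with 4 mm play. The cradle's fore-aft place on the casing is known only to 15 mm: feel for the stop.
- unit_lip (a point): Nominal middle of the blue lip's back edge, 24 mm above the bay floor, 94.5 mm ahead of the unit's origin; the true edge is up to 15 mm off in x. Lip 70 mm wide, 36 mm deep in x; its overhang (10 to 24 mm above the bay floor) hooks over the filter's toe. The toe clears it only when the filter's tongue is within 1.5 mm of the stop or presses on it; farther forward it is caught.
- unit_stop (a point): Nominal middle of the stop's face, at the bay floor, 107.5 mm behind the unit's origin; true face up to 15 mm off in x, shifted with lip and keeper. The stop is a yellow switch plate on a spring: gives at 2.5 N, then 3 N per mm, 4 mm travel; it bends at 12 N. The keeper reaches 36 mm forward from its face over the tongue, underside 17 mm, top 27 mm above the bay floor.
- filter: Fluff filter, loose, 0.17 to 0.31 kg: pale grey flat cassette 130 (x) x 100 (y) x 12 mm, dark grilles on top. Origin at the centre of its underside, z up, +x to the back. It starts flat on the bay floor, axes within 1 degree of the unit's, toe hooked under the lip, tongue 5 to 29 mm off the stop and under the keeper; it slides freely fore and aft. Handle, toe and tongue: see the points.
- filter_handle (a point): Orange upright handle plate across the middle of the filter: 10 mm thick in x, 56 mm wide in y, top 62 mm above the underside. This point is in its middle, 40 mm above the filter's origin.
- filter_toe (a point): Orange toe in front of the cassette: 28 mm long, 40 mm wide, 5 mm thick, flush with the underside. This point is its tip, on the underside, 93 mm ahead (-x) of the filter's origin.
- filter_tail (a point): Grey tongue behind the cassette: 42 mm long, 60 mm wide, 6 mm thick, flush with the underside. This point is its end, on the underside, 107 mm behind (+x) the filter's origin.
- tray: Blue open cleaning tray, fixed on the worktop: 270 (x) x 170 (y) x 24 mm high outside, walls and floor 5 mm. Origin under its centre, z up.
- detergent: Green detergent bottle, 64 mm across, 150 mm high, loose. Origin under its centre. Leave alone.
- stain_jar: White jar with a red cap, 70 mm across, 90 mm high, loose. Origin under its centre. Leave alone.
- peg_pot: Grey pot, 90 mm across the rim, 90 mm high, loose. Origin under its centre. Leave alone.
Mind the look-alikes: they are no part of the job. Of the things that look like the filter, the middle-sized one is meant.

How it is judged:
On the way, in this order (a step that is already met when the one before it is completed fails the run):
1. the toe is raised above the lip by tilting the filter, its tongue still under the keeper (z of filter_toe in the frame of unit above 0.0755 m and angle between filter's own z axis and vertical above 0.1 rad and z of filter_tail in the frame of unit below 0.067 m and x of filter_tail in the frame of unit above 0.058 m), for 0.1 s.
2. the filter is out of the unit, clear of lip and keeper ((z of each of filter_tail, filter_toe in the frame of unit above 0.077 m or horizontal distance between filter and unit above 0.22 m)), for 0.1 s.
At the end, for the whole second after the job is handed in: The filter lies flat on the tray's floor, handle up (underside within about 4 mm of the floor, tilt under 0.05 rad, its centre within 70 mm of the tray's), at rest and released (z of filter in the frame of tray between 0.001 and 0.009 m and angle between filter's own z axis and vertical below 0.05 rad and horizontal distance between filter and tray below 0.07 m and linear speed of filter below 0.01 m/s and angular speed of filter below 0.1 rad/s); the robot touches nothing.
It fails at once if 12 N or more between the filter and the sprung stop (switch plate) (contact force between filter and switch_plate above 12 N).
It fails at once if 30 N or more between the filter and the unit's cradle or casing (contact force between filter and cradle above 30 N or contact force between filter and unit above 30 N).
It fails at once if the filter is dropped into or pressed on the tray (80 N or more between them) (contact force between filter and tray above 80 N).
It fails at once if the bottle, jar or pot is moved by more than 20 mm (distance of any of detergent, stain_jar, peg_pot from where it was at the start of the episode above 0.02 m).
It also fails if it takes over 61 s, if anything falls off the work surface, if the arm or the gripper's body presses on something with over 40 N, if the wrist force passes 120 N, or if a joint passes its speed limit or range.

### The arm

A 7-joint arm with a two-finger parallel gripper is mounted at the origin on the work surface. World frame = base frame: x ahead of the robot, y to its left, z up, the work surface at z = 0. Lengths are in m, angles in rad, forces in N, time in s.
With the tool pointing down it reaches from about 0.4 to 0.85 m from the base axis. Payload 10.4 kg.
Tool frame: the origin (TCP) lies on the centre line of the jaws, within the pads' length; the fingertips stand 14 mm ahead of it and the grasp point (between the pads) lies 5 mm behind it (manip.tip_reach is the distance from the TCP to the fingertips, in m); z points along the fingers, y is the line along which they close (so a half turn about z gives the same grasp; the last joint's range is limited). The gripper opens to 85 mm and grips with 20 to 120 N. Pads are 22 mm wide; open, the fingers measure 114 mm over their backs; the gripper's body (76 mm by 85 mm) begins 54 mm behind the grasp point. The pads swing forward as they close: fully open they stand 13 mm farther back than shut.
Start: joints at [-1.334, 0.332, -0.065, 1.46, 0.022, 1.35, -0.088], TCP at [0.161, 0.604, 0.245] pointing down, gripper open.
Joint ranges: [-2.6, 2.6], [-0.5, 2.12], [-1.47, 1.34], [0.16, 2.42], [-1.27, 4.41], [0.06, 2.06], [-2.6, 2.6]. Speed limits (rad/s): [2.22, 2.22, 2.79, 2.79, 3.14, 3.14, 3.14].

### API

Orientations are given as a unit quaternion [x, y, z, w].
In Python, from workcell import manip gives the robot as it stands.
- The arm moves only by the shell command python3 -m pendant 'ROWS' [FORCE]. ROWS is JSON, a list of rows, each a list of 7 numbers: the shift along the tool's x, y, z in units of 50 mm (1.0 is 50 mm), then the turn, a rotation vector about the tool's x, y, z in units of 8 degrees (1.0 is 8 degrees), then the opening, from -1 (shut) to 1 (fully open), so that 0 is half open. In form: [[dx, dy, dz, ax, ay, az, jaw], ...]. A call has exactly 10 rows; each row is the pose to reach, as a shift and turn from the pose commanded when the call began, along the tool's axes at that moment; what a row does not reach only later rows make up. A row lasts 1/8 s, in which the tool goes at most 62.5 mm and 10.7 degrees, less where a joint would pass 70% of its speed; a pose out of reach is approached as far as the arm can. A call with a gripper value outside its range is refused whole. The fingers move at their own pace and stop on an object; FORCE is the grip in N (left out, the last holds). Time passes only in rows, so rows that repeat a pose let the fingers close, or fill a call up. It gives the time, the measured TCP pose, the force, the opening and the grip force at its end, in the units of the state.
- manip.get_obs(): the state, without advancing time (a new reading comes with each control period).
- manip.camera(name): name is "scene" or "top" or "wrist"; returns (picture, depth): 420x560x3 uint8, red, green, blue; 420x560 float32, m along the optical axis (not along the pixel's ray), 0 where there is no reading.
- manip.get_calibration(name): a dict with "fx", "fy", "cx", "cy" (pixels), "xyz" and "orientation" of the camera in the world. Camera axes: x right, y up, looking along -z (the intrinsics and any distortion apply to the point x, -y, -z); pixel columns grow to the right and rows downward; lengths in m; the calibration is good to about 2 mm. A picture is of the moment at which its call begins: read the wrist's pose just before it. get_calibration takes no time and is no camera call; for the wrist camera it gives the pose at the moment of the call.
- manip.hand_in(): hands the job in; it is judged then, once.
Trained networks look in the newest picture that a camera, given by its name, has taken for a name from the list of things; names that differ only in an ending like _2 or _b are one class to them, and where a whole thing is asked for, a point or a joint stands for the part that bears it (a point fixed in the world has none). Each returns a list of dicts, best first, with "p" (0 to 1); they miss things now and then, are a little off and sometimes report something else, mostly with a low value. They report only what shows in the picture. A call takes as long as a camera call. They do not tell look-alikes from the thing itself.
- manip.find_in(thing, camera): "box" ([left, top, right, bottom] in pixels, round what is visible of it).
- manip.trace(thing, camera): "pixels" (420x560 bool, what is visible of it) and "box" ([left, top, right, bottom] in pixels, round what is visible of it).
- manip.tip_of(thing, camera): "pixel" ([column, row] in pixels: a listed point, or the origin of a listed thing).
The state is a dict: "clock": time; "joint_pos": joint angles; "joint_velocities": joint speeds; "tau": joint torques, N m; "position": TCP position; "ee_rot": TCP orientation; "ft_force": force on the tool from outside, world axes, zero at the start; "torque": the same for the moment, N m; "grip_width": opening from 0.0 (shut) to 1.0 (fully open); "grasp_force": force on a finger pad.
Only numpy, scipy, OpenCV 4.12 (cv2) and the standard library are available. Lean on these libraries where they do the work, as an engineer would, in place of code of your own. Each camera call takes 0.05 s, during which the arm holds its last target. There are 200 camera calls.

## Working session

There is one attempt and no reset: what is moved stays moved. The work goes in short steps, Python scripts to look and compute and a shell command to move; the robot and the scene stay as the last step left them, time stands still between calls to the robot, and variables do not carry over. Pictures are saved under pics/ and viewed, at most 10 in all, crops included, and the job is handed in when it is done.

```bash
ls; mkdir -p pics
cat > h.py <<'E'
import numpy as np, cv2
from scipy.spatial.transform import Rotation as R
from workcell import manip
def world(cam,depth,cal=None):
    c=cal or manip.get_calibration(cam)
    v,u=np.indices(depth.shape)
    P=np.stack([(u-c['cx'])/c['fx']*depth,-(v-c['cy'])/c['fy']*depth,-depth],-1)
    return P@R.from_quat(c['orientation']).as_matrix().T+np.array(c['xyz'])
E
python3 - <<'E'
from h import *
o=manip.get_obs();print({k:np.round(v,3) for k,v in o.items()})
ims=[]
for n in("top","scene"):
    cal=manip.get_calibration(n);print(n,cal)
    p,d=manip.camera(n);np.savez(f'{n}.npz',p=p,d=d)
    cv2.imwrite(f'pics/{n}0.png',p[...,::-1])
    W=world(n,d,cal)
    for t in ("unit","filter","tray","detergent","stain_jar","peg_pot"):
        for r in manip.find_in(t,n):
            b=np.array(r['box']).astype(int);c=(b[:2]+b[2:])//2
            print(n,t,round(r['p'],2),b,W[c[1],c[0]].round(3))
    for t in ("filter_handle","filter_toe","filter_tail","unit_lip","unit_stop"):
        for r in manip.tip_of(t,n):
            c=np.array(r['pixel']).astype(int);print(n,t,round(r['p'],2),c,W[c[1],c[0]].round(3))
E
```

```text
pics
{'clock': np.float64(0.0), 'joint_pos': array([-1.334,  0.333, -0.065,  1.461,  0.022,  1.35 , -0.089]), 'joint_velocities': array([-0.001,  0.   , -0.001, -0.001, -0.   ,  0.002, -0.   ]), 'tau': array([ 0.0000e+00, -6.2544e+01,  5.0000e-02, -3.9163e+01,  1.6000e-02,
        1.0000e-02,  0.0000e+00]), 'position': array([0.16 , 0.604, 0.244]), 'ee_rot': array([ 0.13 ,  0.992, -0.001, -0.   ]), 'ft_force': array([-0.742,  0.2  ,  0.163]), 'torque': array([ 0.007,  0.068, -0.045]), 'grasp_force': np.float64(0.0), 'grip_width': np.float64(0.998)}
top {'fx': 431.3640257859535, 'fy': 431.3640257859535, 'cx': 274.61767248914515, 'cy': 207.71602026218875, 'xyz': array([0.31254218, 0.04268665, 1.25211641]), 'orientation': array([-0.0475473 ,  0.04591984,  0.71549521, -0.69548344])}
top unit 0.61 [190 114 267 229] [0.576 0.17  0.076]
top filter 0.85 [211 137 244 194] [0.584 0.169 0.112]
top filter 0.82 [ 90 250 136 276] [0.332 0.51  0.009]
top filter 0.74 [159 255 231 352] [0.214 0.273 0.023]
top tray 0.88 [303 128 385 226] [ 0.565 -0.164  0.001]
top tray 0.58 [421 138 461 176] [ 0.617 -
[... 1601 characters left out ...]
ne peg_pot 0.89 [162 338 199 384] [ 0.579 -0.42   0.003]
scene peg_pot 0.29 [310 186 369 233] [0.588 0.168 0.065]
scene filter_handle 0.83 [345 120] [0.342 0.512 0.037]
scene filter_handle 0.76 [272 127] [0.214 0.278 0.075]
scene filter_handle 0.69 [337 205] [0.588 0.154 0.096]
scene filter_toe 0.81 [262 120] [0.106 0.337 0.004]
scene filter_toe 0.67 [316 191] [0.498 0.171 0.07 ]
scene filter_toe 0.62 [354 113] [0.319 0.602 0.   ]
scene filter_tail 0.91 [329 136] [ 0.33   0.446 -0.003]
scene filter_tail 0.73 [283 173] [ 0.335  0.204 -0.   ]
scene filter_tail 0.63 [368 228] [0.692 0.164 0.076]
scene unit_lip 0.74 [314 188] [0.49  0.17  0.077]
scene unit_stop 0.83 [373 232] [0.71  0.162 0.076]
```

Run:
```python
from h import *
p=np.load('top.npz')['p']
cv2.imwrite('pics/c1.png',cv2.resize(p[100:370,70:430,::-1],None,fx=2.2,fy=2.2,interpolation=cv2.INTER_CUBIC))
z=np.load('scene.npz');p=z['p']
cv2.imwrite('pics/c2.png',cv2.resize(p[150:300,260:430,::-1],None,fx=4,fy=4,interpolation=cv2.INTER_CUBIC))
```

```text
(no output)
```

View pics/c1.png

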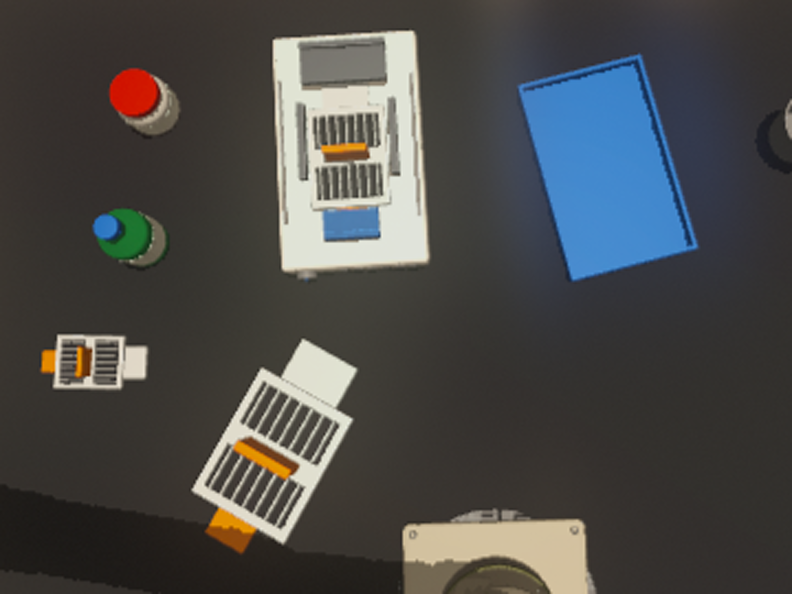

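View pics/c2.png

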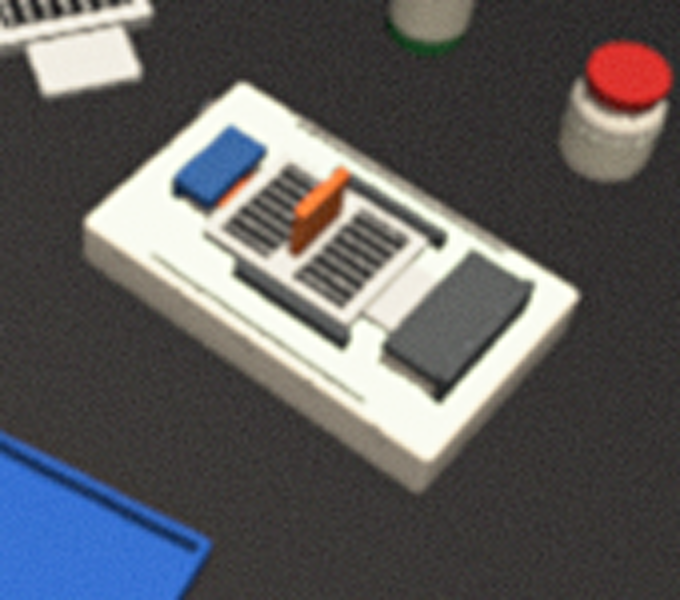

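The candidates in the top image are a small one at px (113,263), a large one at (195,303) and a middle-sized one in the unit at (228,166). The middle-sized one, under the blue lip and grey keeper, fits the description, and the second crop confirms it.

```bash
cat >> h.py <<'E'
def rect(W,mask):
    P=W[mask][:,:2].astype(np.float32)
    (c,s,a)=cv2.minAreaRect(P*1000); return np.array(c)/1000,s,a
def big(m):
    n,l,st,_=cv2.connectedComponentsWithStats(m.astype(np.uint8)); return l==1+np.argmax(st[1:,4])
E
python3 - <<'E'
from h import *
for n in("top","scene"):
    z=np.load(n+'.npz');p=z['p'].astype(int);W=world(n,z['d'])
    x,y,h=W[...,0],W[...,1],W[...,2]
    near=(abs(x-.58)<.2)&(abs(y-.17)<.14)&(z['d']>0)
    print(n,'unit',rect(W,big(near&(h>.035)&(h<.062)&(p.min(-1)>90))))
    r,g,b=p[...,0],p[...,1],p[...,2]
    org=(r>150)&(b<90)&(g<170)&near
    T=W[org&(h>.085)];print('handle',T.mean(0),np.median(T,0),rect(W,big(org&(h>.085))))
    blue=(b>g+40)&(b>r+60)
    print('lip',rect(W,big(blue&near&(h>.06))),np.median(W[big(blue&near&(h>.06))],0))
    dk=(p.max(-1)<130)&near&(h>.068)&(x>.64)
    print('keeper',rect(W,big(dk)),np.median(W[big(dk)],0))
    t=blue&(y<0)&(abs(x-.57)<.25)&(y>-.34)&(z['d']>0)&(h>-.01)
    print('tray',rect(W,big(t&(h>.013))),rect(W,big(t)))
E
```

```text
top unit (array([0.59008435, 0.17253271]), (320.79461669921875, 190.2998809814453), 2.0452992916107178)
handle [0.57950374 0.17196427 0.11008931] [0.57926245 0.17180512 0.11045883] (array([0.58003168, 0.17167152]), (9.458419799804688, 54.48241424560547), 0.9677200317382812)
lip (array([0.49113684, 0.16819353]), (32.71989440917969, 66.69733428955078), 0.8259647488594055) [0.49143463 0.16822194 0.07309795]
keeper (array([0.70140717, 0.17548267]), (53.814273834228516, 108.40621948242188), 1.9086400270462036) [0.70044597 0.17555364 0.07629867]
tray (array([ 0.56735889, -0.16479205]), (271.2657470703125, 171.7751922607422), 12.813032150268555) (array([ 0.56888977, -0.16832675]), (273.9094543457031, 179.34750366210938), 12.813033103942871)
scene unit (array([0.59275543, 0.16786948]), (320.51202392578125, 194.16152954101562), 1.7808867692947388)
handle [0.58463343 0.16718946 0.11085793] [0.58472329 0.16661783 0.11093977] (array([0.58393689, 0.16831876]), (9.41935920715332, 53.18284606933594), 2.654398202896118)
lip (array([0.49654987, 0.16633615]), (35.65378952026367, 71.0759506225586), 2.60349440574646) [0.49653954 0.16527427 0.07320392]
keeper (array([0.70700983, 0.17315529]), (52.75395202636719, 112.2708969116211), 1.3033268451690674) [0.70796276 0.16854609 0.07657995]
tray (array([ 0.56882544, -0.16677747]), (272.109619140625, 173.54432678222656), 13.077688217163086) (array([ 0.56082086, -0.16090997]), (285.088134765625, 189.04434204101562), 13.196672439575195)
```

Unit yaw is about 1.8°, handle about (0.582, 0.170), and stop face about x 0.7135, so the gap is about 24 mm. I'll move above the handle.

```bash
python3 -m pendant '[[-1.04,-0.62,0,0,0,0.92,0.3],[-2.08,-1.24,0,0,0,1.83,0.3],[-3.11,-1.86,0,0,0,2.75,0.3],[-4.15,-2.48,0,0,0,3.66,0.3],[-5.19,-3.1,0,0,0,4.58,0.3],[-6.23,-3.72,0,0,0,5.5,0.3],[-7.27,-4.34,0,0,0,6.41,0.3],[-8.3,-4.96,0,0,0,7.33,0.3],[-9.34,-5.6,0,0,0,8.24,0.3],[-10.38,-6.2,0,0,0,9.16,0.3]]' 60
python3 - <<'E'
from h import *
o=manip.get_obs();M=R.from_quat(o['ee_rot']).as_matrix();print(o['clock'],o['position'],M.round(3).tolist(),o['joint_pos'].round(2),o['grip_width'])
cal=manip.get_calibration('wrist');p,d=manip.camera('wrist');np.savez('wrist.npz',p=p,d=d)
cv2.imwrite('pics/w1.png',p[...,::-1])
W=world('wrist',d,cal);q=p.astype(int);r,g,b=q[...,0],q[...,1],q[...,2]
h=W[...,2]
org=(r>150)&(b<90)&(g<170)&(d>0)&(h>.09)
if org.sum()>20: print('handle',W[org].mean(0),rect(W,big(org)),org.sum())
bl=(b>g+40)&(b>r+60)&(h>.06)&(W[...,1]>.1)
if bl.sum()>20: print('lip',rect(W,big(bl)))
E
```

```text
clock: 2.45
position: [0.5837, 0.1696, 0.2457]
ee_rot: [0.697, 0.717, 0.0, 0.0]
ft_force: [1.1, 1.3, 0.4]
grip_width: 0.65
grasp_force: 0.0
2.45 [0.58367088 0.16963196 0.24565505] [[-0.028, 1.0, 0.001], [1.0, 0.028, 0.001], [0.001, 0.001, -1.0]] [-0.72  0.3   0.45  1.53 -0.13  1.33 -0.23] 0.6495126760082023
handle [0.58614047 0.15165431 0.11036537] (array([0.58545502, 0.15073016]), (4.442092418670654, 14.691051483154297), 1.8181483745574951) 88
lip (array([0.53916602, 0.17760719]), (142.17738342285156, 27.90656852722168), 42.93091583251953)
```

View pics/w1.png

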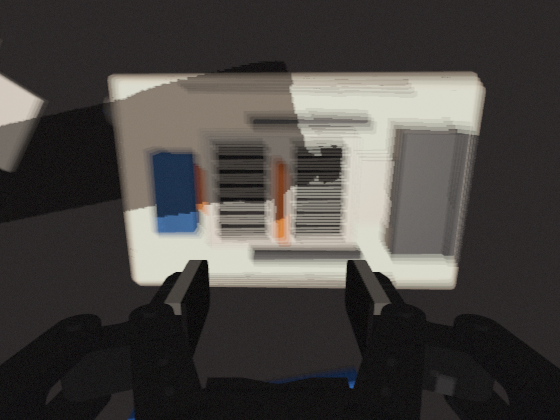

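The wrist view is partly shadowed. It shows the handle at column 281 midway between the jaws, the lip at the left (175,190) and the keeper at the right (430,190). Descending and gripping.

```bash
python3 -m pendant '[[0,0,0.8,0,0,0,0.3],[0,0,1.6,0,0,0,0.3],[0,0,2.3,0,0,0,0.3],[0,0,2.8,0,0,0,0.3],[0,0,3.07,0,0,0,0.3],[0,0,3.07,0,0,0,0.3],[0,0,3.07,0,0,0,-1],[0,0,3.07,0,0,0,-1],[0,0,3.07,0,0,0,-1],[0,0,3.07,0,0,0,-1]]' 60
```

```text
clock: 3.75
position: [0.5831, 0.1714, 0.0928]
ee_rot: [0.696, 0.718, 0.001, 0.0]
ft_force: [-0.6, 0.5, 6.2]
grip_width: 0.106
grasp_force: 59.8
```

```bash
python3 -m pendant '[[0,0,-0.01,0,0,0,-1],[0,0,-0.02,0,0,0,-1],[0,0.04,-0.02,0,0,0,-1],[0,0.08,-0.02,0,0,0,-1],[0,0.12,-0.02,0,0,0,-1],[0,0.16,-0.02,0,0,0,-1],[0,0.2,-0.02,0,0,0,-1],[0,0.24,-0.02,0,0,0,-1],[0,0.28,-0.02,0,0,0,-1],[0,0.28,-0.02,0,0,0,-1]]' 60
```

```text
clock: 5.0
position: [0.5959, 0.1717, 0.0928]
ee_rot: [0.696, 0.718, -0.0, -0.001]
ft_force: [-3.7, -0.6, 4.3]
grip_width: 0.106
grasp_force: 59.6
```

```bash
python3 -m pendant '[[0,0,-0.01,0,0,0,-1],[0,0,-0.02,0,0,0,-1],[0,0,-0.02,0,0,0,-1],[0,0,-0.03,0,0,0,-1],[0,0,-0.03,0,0,0,-1],[0,0,-0.03,0,0,0,-1],[0,0,-0.03,0,0,0,-1],[0,0,-0.03,0,0,0,-1],[0,0,-0.03,0,0,0,-1],[0,0,-0.03,0,0,0,-1]]' 60
```

```text
clock: 6.25
position: [0.5965, 0.1716, 0.0943]
ee_rot: [0.696, 0.718, 0.0, -0.0]
ft_force: [-0.1, -0.4, -2.0]
grip_width: 0.108
grasp_force: 58.5
```

```bash
python3 -m pendant '[[0,0.01,0,0,0,0,-1],[0,0.02,0,0,0,0,-1],[0,0.03,0,0,0,0,-1],[0,0.04,0,0,0,0,-1],[0,0.06,0,0,0,0,-1],[0,0.07,0,0,0,0,-1],[0,0.08,0,0,0,0,-1],[0,0.09,0,0,0,0,-1],[0,0.1,0,0,0,0,-1],[0,0.1,0,0,0,0,-1]]' 60
```

```text
clock: 7.5
position: [0.6015, 0.1717, 0.0943]
ee_rot: [0.696, 0.718, 0.0, -0.0]
ft_force: [0.7, -0.5, -1.9]
grip_width: 0.105
grasp_force: 58.5
```

```bash
python3 -m pendant '[[0,0.005,0,0,0,0,-1],[0,0.01,0,0,0,0,-1],[0,0.015,0,0,0,0,-1],[0,0.02,0,0,0,0,-1],[0,0.025,0,0,0,0,-1],[0,0.03,0,0,0,0,-1],[0,0.035,0,0,0,0,-1],[0,0.04,0,0,0,0,-1],[0,0.04,0,0,0,0,-1],[0,0.04,0,0,0,0,-1]]' 60
```

```text
clock: 8.75
position: [0.6035, 0.1718, 0.0943]
ee_rot: [0.696, 0.718, 0.0, -0.0]
ft_force: [-0.1, -0.0, -2.3]
grip_width: 0.106
grasp_force: 58.5
```

```bash
python3 -m pendant '[[0,0.005,0,0,0,0,-1],[0,0.01,0,0,0,0,-1],[0,0.015,0,0,0,0,-1],[0,0.02,0,0,0,0,-1],[0,0.025,0,0,0,0,-1],[0,0.03,0,0,0,0,-1],[0,0.035,0,0,0,0,-1],[0,0.04,0,0,0,0,-1],[0,0.04,0,0,0,0,-1],[0,0.04,0,0,0,0,-1]]' 60
```

```text
clock: 10.0
position: [0.6055, 0.1719, 0.0943]
ee_rot: [0.696, 0.718, 0.0, -0.0]
ft_force: [-0.5, 0.1, -2.1]
grip_width: 0.109
grasp_force: 58.5
```

```bash
python3 -m pendant '[[0,0.005,0,0,0,0,-1],[0,0.01,0,0,0,0,-1],[0,0.015,0,0,0,0,-1],[0,0.02,0,0,0,0,-1],[0,0.025,0,0,0,0,-1],[0,0.03,0,0,0,0,-1],[0,0.035,0,0,0,0,-1],[0,0.04,0,0,0,0,-1],[0,0.04,0,0,0,0,-1],[0,0.04,0,0,0,0,-1]]' 60
```

```text
clock: 11.25
position: [0.6075, 0.172, 0.0943]
ee_rot: [0.696, 0.718, 0.0, -0.0]
ft_force: [-0.2, 0.0, -1.2]
grip_width: 0.111
grasp_force: 58.5
```

```bash
python3 -m pendant '[[0,0.005,0,0,0,0,-1],[0,0.01,0,0,0,0,-1],[0,0.015,0,0,0,0,-1],[0,0.02,0,0,0,0,-1],[0,0.025,0,0,0,0,-1],[0,0.03,0,0,0,0,-1],[0,0.035,0,0,0,0,-1],[0,0.04,0,0,0,0,-1],[0,0.04,0,0,0,0,-1],[0,0.04,0,0,0,0,-1]]' 60
```

```text
clock: 12.5
position: [0.609, 0.172, 0.0942]
ee_rot: [0.696, 0.718, -0.0, -0.0]
ft_force: [-6.6, -1.1, 2.0]
grip_width: 0.109
grasp_force: 59.2
```

The stop is felt at TCP x about 0.6077. I'll back off to a light touch and start tilting about the tail end.

```bash
python3 -m pendant '[[0,-0.015,-0.005,0,0,0,-1],[0,-0.03,-0.01,0,0,0,-1],[0,-0.03,-0.02,0,0,0,-1],[0,-0.018,-0.055,0.125,0,0,-1],[0,-0.002,-0.094,0.25,0,0,-1],[0,0.013,-0.136,0.375,0,0,-1],[0,0.028,-0.178,0.5,0,0,-1],[0,0.028,-0.178,0.5,0,0,-1],[0,0.028,-0.178,0.5,0,0,-1],[0,0.028,-0.178,0.5,0,0,-1]]' 60
```

```text
clock: 13.75
position: [0.6108, 0.172, 0.1032]
ee_rot: [0.695, 0.718, -0.025, -0.024]
ft_force: [-2.6, -0.4, -4.0]
grip_width: 0.109
grasp_force: 58.4
```

```bash
python3 -m pendant '[[0,0.01,-0.037,0.125,0,0,-1],[0,0.021,-0.074,0.25,0,0,-1],[0,0.032,-0.11,0.375,0,0,-1],[0,0.044,-0.145,0.5,0,0,-1],[0,0.056,-0.18,0.625,0,0,-1],[0,0.067,-0.215,0.75,0,0,-1],[0,0.078,-0.25,0.875,0,0,-1],[0,0.088,-0.285,1,0,0,-1],[0,0.088,-0.285,1,0,0,-1],[0,0.088,-0.285,1,0,0,-1]]' 60
```

```text
clock: 15.0
position: [0.6163, 0.1722, 0.117]
ee_rot: [0.692, 0.714, -0.075, -0.073]
ft_force: [-0.4, -0.2, -2.0]
grip_width: 0.108
grasp_force: 58.9
```

Run:
```python
from h import *
p,d=manip.camera('scene')
cv2.imwrite('pics/s2.png',cv2.resize(p[130:290,260:430,::-1],None,fx=3.5,fy=3.5,interpolation=cv2.INTER_CUBIC))
W=world('scene',d)
for n in("filter_toe","filter_tail"):
    for r in manip.tip_of(n,'scene'):
        c=np.array(r['pixel']).astype(int);print(n,round(r['p'],2),c,W[c[1],c[0]].round(3))
```

```text
filter_toe 0.95 [261 121] [0.111 0.327 0.009]
filter_toe 0.88 [355 115] [0.616 0.115 0.459]
filter_toe 0.75 [323 189] [0.522 0.171 0.097]
filter_toe 0.22 [409 185] [0.675 0.405 0.044]
filter_tail 0.93 [284 172] [0.336 0.207 0.002]
filter_tail 0.74 [376 231] [0.714 0.171 0.076]
filter_tail 0.61 [326 137] [ 0.327  0.432 -0.   ]
filter_tail 0.59 [410 186] [0.68  0.404 0.044]
```

View pics/s2.png

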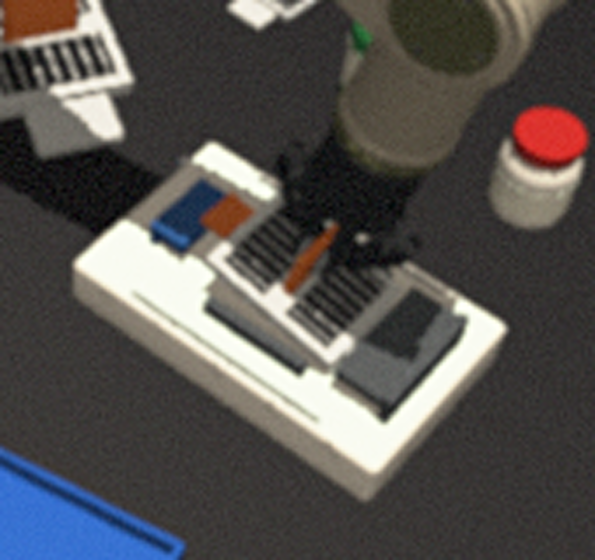

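The toe is above the lip at crop px (228,215), and the tongue is still under the keeper at (410,330). Drawing forward.

```bash
python3 -m pendant '[[0,-0.1,0.017,0,0,0,-1],[0,-0.2,0.033,0,0,0,-1],[0,-0.32,0.053,0,0,0,-1],[0,-0.44,0.073,0,0,0,-1],[0,-0.56,0.093,0,0,0,-1],[0,-0.68,0.113,0,0,0,-1],[0,-0.8,0.133,0,0,0,-1],[0,-0.9,0.15,0,0,0,-1],[0,-0.92,0.153,0,0,0,-1],[0,-0.92,0.153,0,0,0,-1]]' 60
```

```text
clock: 16.4
position: [0.5698, 0.1707, 0.1192]
ee_rot: [0.692, 0.714, -0.075, -0.073]
ft_force: [-0.9, -0.6, -2.0]
grip_width: 0.107
grasp_force: 58.9
```

```bash
python3 -m pendant '[[0,-0.05,-0.235,0,0,0,-1],[0,-0.12,-0.56,0,0,0,-1],[0,-0.19,-0.89,0,0,0,-1],[0,-0.26,-1.22,0,0,0,-1],[0,-0.33,-1.55,-0.3,0,0,-1],[0,-0.4,-1.88,-0.6,0,0,-1],[0,-0.458,-2.15,-0.9,0,0,-1],[0,-0.458,-2.15,-1.2,0,0,-1],[0,-0.458,-2.15,-1.5,0,0,-1],[0,-0.458,-2.15,-1.5,0,0,-1]]' 60
python3 - <<'E'
from h import *
o=manip.get_obs();M=R.from_quat(o['ee_rot']).as_matrix();t=np.array([.568,-.166,o['position'][2]])
print('tool-frame shift/50',M.T@(t-o['position'])/.05, np.degrees(np.arctan2(M[1,1],M[0,1])),M[:,2].round(4))
E
```

```text
clock: 17.65
position: [0.5693, 0.1709, 0.2302]
ee_rot: [0.696, 0.718, 0.0, -0.0]
ft_force: [0.3, -0.2, -2.0]
grip_width: 0.112
grasp_force: 58.9
tool-frame shift/50 [-6.73293001 -0.24324948 -0.00685041] 1.8529887505646347 [ 4.e-04  1.e-03 -1.e+00]
```

```bash
python3 -m pendant '[[-0.5,-0.02,0,0,0,-0.1,-1],[-1.3,-0.05,0,0,0,-0.3,-1],[-2.2,-0.08,0,0,0,-0.5,-1],[-3.1,-0.11,0,0,0,-0.7,-1],[-4,-0.14,0,0,0,-0.9,-1],[-4.9,-0.17,0,0,0,-1.1,-1],[-5.8,-0.2,0,0,0,-1.3,-1],[-6.4,-0.23,0,0,0,-1.39,-1],[-6.73,-0.243,0,0,0,-1.39,-1],[-6.73,-0.243,0,0,0,-1.39,-1]]' 60
python3 - <<'E'
from h import *
p,d=manip.camera('scene')
cv2.imwrite('pics/s3.png',cv2.resize(p[170:380,130:400,::-1],None,fx=2.8,fy=2.8,interpolation=cv2.INTER_CUBIC))
E
```

```text
clock: 18.9
position: [0.5682, -0.1666, 0.2292]
ee_rot: [0.624, 0.782, -0.0, -0.0]
ft_force: [1.3, 0.5, -2.3]
grip_width: 0.111
grasp_force: 58.9
```

View pics/s3.png

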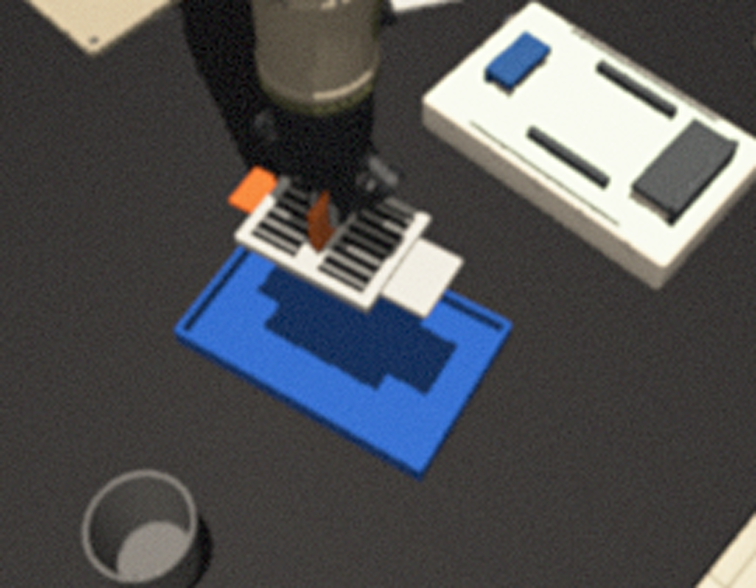

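The filter hangs level over the tray, aligned with it; its shadow at (350,320) lies inside. Lowering.

```bash
python3 -m pendant '[[0,0,0.4,0,0,0,-1],[0,0,1,0,0,0,-1],[0,0,1.6,0,0,0,-1],[0,0,2.2,0,0,0,-1],[0,0,2.7,0,0,0,-1],[0,0,3.1,0,0,0,-1],[0,0,3.35,0,0,0,-1],[0,0,3.45,0,0,0,-1],[0,0,3.5,0,0,0,-1],[0,0,3.5,0,0,0,-1]]' 60
python3 -m pendant '[[0,0,0.01,0,0,0,-1],[0,0,0.02,0,0,0,-1],[0,0,0.03,0,0,0,-1],[0,0,0.04,0,0,0,-1],[0,0,0.05,0,0,0,-1],[0,0,0.06,0,0,0,-1],[0,0,0.07,0,0,0,-1],[0,0,0.08,0,0,0,-1],[0,0,0.08,0,0,0,-1],[0,0,0.08,0,0,0,-1]]' 60
```

```text
clock: 20.2
position: [0.5686, -0.1661, 0.0545]
ee_rot: [0.623, 0.782, 0.0, 0.0]
ft_force: [0.3, 0.2, -2.0]
grip_width: 0.112
grasp_force: 58.9
clock: 21.45
position: [0.5683, -0.166, 0.0501]
ee_rot: [0.623, 0.782, 0.0, -0.0]
ft_force: [0.2, 0.3, -2.3]
grip_width: 0.108
grasp_force: 58.9
```

```bash
python3 -m pendant '[[0,0,0.005,0,0,0,-1],[0,0,0.01,0,0,0,-1],[0,0,0.015,0,0,0,-1],[0,0,0.02,0,0,0,-1],[0,0,0.025,0,0,0,-1],[0,0,0.03,0,0,0,-1],[0,0,0.035,0,0,0,-1],[0,0,0.04,0,0,0,-1],[0,0,0.04,0,0,0,-1],[0,0,0.04,0,0,0,-1]]' 60
```

```text
clock: 22.7
position: [0.5683, -0.166, 0.0481]
ee_rot: [0.623, 0.782, 0.0, -0.0]
ft_force: [-0.4, 0.2, -1.1]
grip_width: 0.107
grasp_force: 58.9
```

```bash
python3 -m pendant '[[0,0,0.005,0,0,0,-1],[0,0,0.01,0,0,0,-1],[0,0,0.015,0,0,0,-1],[0,0,0.02,0,0,0,-1],[0,0,0.02,0,0,0,-1],[0,0,0.02,0,0,0,-1],[0,0,0.02,0,0,0,-1],[0,0,0.02,0,0,0,-1],[0,0,0.02,0,0,0,-1],[0,0,0.02,0,0,0,-1]]' 60
```

```text
clock: 23.95
position: [0.5683, -0.166, 0.0478]
ee_rot: [0.623, 0.782, 0.0, -0.0]
ft_force: [-5.1, 2.1, 7.7]
grip_width: 0.102
grasp_force: 60.5
```

```bash
python3 -m pendant '[[0,0,0,0,0,0,-0.6],[0,0,0,0,0,0,-0.3],[0,0,0,0,0,0,0],[0,0,0,0,0,0,0],[0,0,0,0,0,0,0],[0,0,-0.3,0,0,0,0],[0,0,-0.8,0,0,0,0],[0,0,-1.4,0,0,0,0],[0,0,-2.2,0,0,0,0],[0,0,-3,0,0,0,0]]' 20
python3 -m pendant '[[0,0,-0.5,0,0,0,0],[0,0,-1,0,0,0,0],[0,0,-1,0,0,0,0],[0,0,-1,0,0,0,0],[0,0,-1,0,0,0,0],[0,0,-1,0,0,0,0],[0,0,-1,0,0,0,0],[0,0,-1,0,0,0,0],[0,0,-1,0,0,0,0],[0,0,-1,0,0,0,0]]'
python3 - <<'E'
from h import *
p,d=manip.camera('scene')
cv2.imwrite('pics/s4.png',cv2.resize(p[170:380,130:400,::-1],None,fx=2.8,fy=2.8,interpolation=cv2.INTER_CUBIC))
E
```

```text
clock: 25.2
position: [0.5681, -0.1662, 0.1995]
ee_rot: [0.623, 0.782, 0.0, 0.0]
ft_force: [1.5, -0.1, -0.6]
grip_width: 0.501
grasp_force: 0.0
clock: 26.45
position: [0.5683, -0.166, 0.2471]
ee_rot: [0.623, 0.782, 0.0, -0.0]
ft_force: [0.2, 0.3, 0.3]
grip_width: 0.5
grasp_force: 0.0
```

View pics/s4.png

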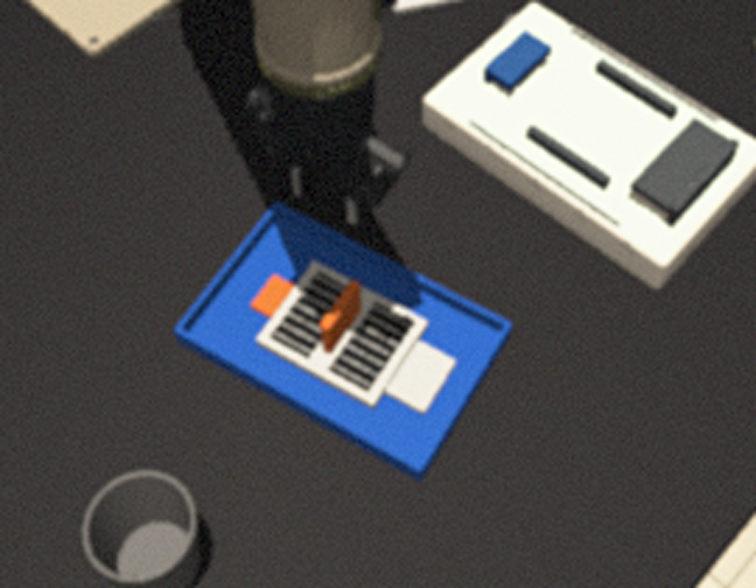

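The filter lies flat and centred in the tray (345,330), handle up, and the gripper is clear of it. Handing in.

```bash
python3 -c "
from workcell import manip
print(manip.hand_in())"
```

```text
the job is handed in; nothing more can be done
None
```

I took the middle-sized filter out of the dehumidifier and laid it flat and centred in the blue tray, handle up and released; I handed the job in at about 26.5 s, and the hand-in returned no verdict.

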